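Stand the turned sofa leg up for oiling

TASK

From the wooden bin, lift out the turned sofa leg (the piece with one square end and a ball toe at the other). Lay it down on the black rubber mat and let go, then take a fresh hold, up-end it and stand it on its square end in the middle of the round cork pad on the plywood board. Do not drop it; leave the other two pieces in the bin and do not disturb the finished leg already standing on the board.

Things in the scene. Friction and masses are not known exactly. Their poses are not given: they have to be found in the camera images.
- leg: sofa leg to be stood up, pale wood, 150 mm long, 0.18 kg, lying in the bin. Own x: from the square end to the ball toe. Origin 50 mm from the square end face, on the underside as it lies (own z up); centre line 26 mm above. Square block 52 x 52 mm from x = -50 to +25 mm, then a slim round part (radius 10 to 21 mm, ball toe radius 14.5 mm) to x = +100 mm. Centre of mass near x = 0
- leg_mid (a point): on the centre line of the leg, 50 mm from the square end face: inside the square block, good to grip (52 mm wide); 26 mm above whatever the leg lies on
- leg_foot (a point): centre of the leg's square end face, on which it is to stand
- bin: fixed open plywood box, outside 206 (own x) x 320 (own y) x 70 mm high, walls and floor 8 mm thick. Origin at the centre of its underside. Three wooden pieces lie in it side by side, along own x, about 85 mm apart centre to centre: which is where changes
- offcut: plain square stick 150 x 44 x 44 mm of the same wood lying in the bin, to be left there. Origin at the centre of its underside, own x along it
- spindle: 150 mm piece of the same wood with a 44 mm square block at both ends and a round turned middle, lying in the bin, to be left there. Origin at the centre of its underside, own x along it
- mat: fixed black rubber mat on the bench, 170 (own x) x 160 (own y) x 4 mm. Origin at the centre of its underside, so its top is 4 mm above it
- board: fixed plywood finishing board flat on the bench, 260 (own x) x 130 (own y) x 18 mm thick. Origin at the centre of its underside. The cork pad and the finished leg take its two places, 130 mm apart along own x; which is where changes
- pad: round cork pad fixed on the board, 110 mm across, 4 mm thick. Origin at the centre of its underside (18 mm above the bench); its top is 22 mm above the bench
- finished_leg: an equal leg, loose, already standing on its square end on the board, 150 mm tall. Origin at the centre of its foot, own z up; not to be disturbed
Mind the look-alikes: they are no part of the job. Leave any pink look-alike of the offcut alone.

How it is judged:
On the way, in this order (a step that is already met when the one before it is completed fails the run):
1. the leg is lifted above the bin's rim (height (world z) of leg_mid above 0.09 m), for 0.05 s.
2. the leg lies on the rubber mat, its middle within 70 mm of the mat's centre, and nothing of the gripper touches it (horizontal distance between leg_mid and mat below 0.07 m and height (world z) of leg_mid below 0.045 m and angle between leg's own x axis and vertical between 1.37 and 1.77 rad and contact force between the fingers and leg below 0.05 N and linear speed of leg below 0.03 m/s), for 0.2 s.
At the end, for the whole second after the job is handed in: The sofa leg stands still on its square end on the cork pad, upright within 0.1 rad, the centre of its foot within 20 mm of the pad's centre; the offcut and the spindle are still in the bin (horizontal distance between leg_foot and pad below 0.02 m and height (world z) of leg_foot between 0.016 and 0.028 m and angle between leg's own x axis and vertical below 0.1 rad and linear speed of leg below 0.03 m/s and angular speed of leg below 0.2 rad/s and x of offcut in the frame of bin between -0.1 and 0.1 m and y of offcut in the frame of bin between -0.15 and 0.15 m and height (world z) of each of offcut, spindle below 0.06 m and x of spindle in the frame of bin between -0.1 and 0.1 m and y of spindle in the frame of bin between -0.15 and 0.15 m); the robot touches nothing.
It fails at once if the finished leg is tipped or shifted by more than 20 mm (distance of finished_leg from where it was at the start of the episode above 0.02 m or angle between finished_leg's own z axis and vertical above 0.2 rad).
It fails at once if the leg is dropped or topples (moves faster than 0.7 m/s with no finger touching it) (linear speed of leg above 0.7 m/s and contact force between the fingers and leg below 0.05 N).
It also fails if it takes over 59 s, if anything falls off the work surface, if the arm or the gripper's body presses on something with over 40 N, if the wrist force passes 120 N, or if a joint passes its speed limit or range.

ROBOT

A 6-joint arm with a two-finger parallel gripper is mounted at the origin on the work surface. World frame = base frame: x ahead of the robot, y to its left, z up, the work surface at z = 0. Lengths are in m, angles in rad, forces in N, time in s.
With the tool pointing down it reaches from about 0.3 to 0.875 m from the base axis. Payload 6.4 kg.
Tool frame: the origin (TCP) lies midway between the tips of the shut fingers; the grasp point (between the pads) lies 19 mm behind it; z points along the fingers, y is the line along which they close (so a half turn about z gives the same grasp; the last joint's range is limited). The gripper opens to 85 mm and grips with 20 to 120 N. Pads are 22 mm wide; open, the fingers measure 114 mm over their backs; the gripper's body (76 mm by 85 mm) begins 54 mm behind the grasp point. The pads swing forward as they close: fully open they stand 13 mm farther back than shut.
Start: joints at [-1.433, 0.181, 1.607, -0, 1.354, -0.206], TCP at [0.194, -0.541, 0.231] pointing down, gripper open.
Joint ranges: [-2.99, 2.99], [-0.89, 2.07], [0.3, 2.58], [-1.14, 4.28], [0, 2.63], [-3.12, 3.12]. Speed limits (rad/s): [2.57, 2.57, 3.01, 3.14, 3.14, 3.14].

INTERFACE

Orientations are given as a unit quaternion [w, x, y, z].
In Python, from bench import * gives the robot as it stands.
- The arm moves only by the tool play_rows, never from a script. Its argument "plan" is a list of rows, each a list of 3 entries, a list of its own where there are three numbers: the finger opening in mm, from 0 to 85.4, then the shift along the tool's x, y, z normalised to -1 to 1, where 1 is 40 cm, then the turn about the tool's z normalised to -1 to 1, where 1 is pi rad. A call has 1 to 10 rows; each row is the pose to reach, as a shift and turn from the pose commanded when the call began, along the tool's axes at that moment, turning the shorter way round; what a row does not reach only later rows make up. A row lasts 1/10 s, in which the tool goes at most 50 mm and 8.59 degrees, less where a joint would pass 70% of its speed; a pose out of reach is approached as far as the arm can. A call with a number of a shift or a turn outside -1 to 1 is refused whole. A call with a gripper value outside its range is refused whole. The fingers move at their own pace and stop on an object; the grip force is fixed at half the most. Time passes only in rows, so rows that repeat a pose let the fingers close. It gives the time, the measured TCP pose, the force, the opening and the grip force at its end, in the units of the state.
- get_obs(): the state, without advancing time (a new reading comes with each control period).
- camera(name): name is "side" or "top" or "wrist"; returns a dict with "image" (384x512x3 uint8, red, green, blue), "range_z" (384x512 float32, m along the optical axis (not along the pixel's ray), 0 where there is no reading), "intrinsics" (3x3 intrinsics, pixels), "rvec" (rotation vector, rad) and "tvec" (3), from world to camera coordinates, as OpenCV has them; the wrist camera has in their place "T_tool_cam" (4x4, takes a point from camera to tool coordinates, whose origin is the TCP and whose axes are the flange's). Camera axes: x right, y down, z forward; pixel columns grow to the right and rows downward; lengths in m; the calibration is good to about 2 mm. A picture is of the moment at which its call begins: read the wrist's pose just before it.
- hand_in(): hands the job in; it is judged then, once.
Trained networks look in a picture, given as the dict that the camera call returned (one of the last four; its "shot" number tells which), for a name from the list of things; names that differ only in an ending like _2 or _b are one class to them, and where a whole thing is asked for, a point or a joint stands for the part that bears it (a point fixed in the world has none). Each returns a list of dicts, best first, with "conf" (0 to 1); they miss things now and then, are a little off and sometimes report something else, mostly with a low value. They report only what shows in the picture. A call takes as long as a camera call. They do not tell look-alikes from the thing itself.
- search_frame(picture, label): "rect" ([centre column, centre row, width, height] in pixels, round what is visible of it).
- masks_of(picture, label): "mask" (384x512 bool, what is visible of it) and "rect" ([centre column, centre row, width, height] in pixels, round what is visible of it).
The state is a dict: "time_s": time; "q": joint angles; "dq": joint speeds; "joint_efforts": joint torques, N m; "eef_pos": TCP position; "eef_rot": TCP orientation; "wrist_force": force on the tool from outside, world axes, zero at the start; "torque": the same for the moment, N m; "opening": opening from 0.0 (shut) to 1.0 (fully open); "grasp_force": force on a finger pad.
Only numpy, scipy, OpenCV 4.12 (cv2) and the standard library are available. Lean on these libraries where they do the work, as an engineer would, in place of code of your own. Each camera call takes 0.05 s, during which the arm holds its last target. There are 200 camera calls.

## Working session

There is one attempt and no reset: what is moved stays moved. The work goes in short steps, Python scripts to look and compute and a tool call to move; the robot and the scene stay as the last step left them, time stands still between calls to the robot, and variables do not carry over. Pictures are saved under pics/ and viewed, at most 10 in all, crops included, and the job is handed in when it is done.

Besides the shell and the picture viewer there is one more tool, called after "Call:" in YAML: its name, and indented under it one key for each argument. play_rows: Moves the arm, as the interface text tells. Its arguments: {"type":"object","properties":{"plan":{"type":"array","items":{"type":"array"}}},"required":["plan"]}

```bash
mkdir -p pics; cat > h.py <<'E'
from bench import *
import numpy as np, cv2
from scipy.spatial.transform import Rotation as R
def T_wc(c,o=None):
    T=np.eye(4)
    if "rvec" in c:
        T[:3,:3]=cv2.Rodrigues(np.array(c["rvec"],float))[0];T[:3,3]=np.ravel(c["tvec"]);return np.linalg.inv(T)
    q=np.array(o["eef_rot"]);T[:3,:3]=R.from_quat(q[[1,2,3,0]]).as_matrix();T[:3,3]=o["eef_pos"]
    return T@np.array(c["T_tool_cam"])
def cloud(c,o=None):
    K=np.array(c["intrinsics"]);z=c["range_z"];v,u=np.mgrid[:z.shape[0],:z.shape[1]]
    P=np.stack([(u-K[0,2])/K[0,0]*z,(v-K[1,2])/K[1,1]*z,z,np.ones_like(z)],-1)@T_wc(c,o).T
    P=P[...,:3];P[z==0]=np.nan;return P
def save(c,n): cv2.imwrite(f"pics/{n}.png",c["image"][...,::-1])
E
python3 - <<'E'
from h import *
o=get_obs();print({k:np.round(v,3).tolist() for k,v in o.items()})
ims=[]
for n in("top","side"):
    c=camera(n);ims.append(c["image"]);P=cloud(c)
    print(n,np.round(T_wc(c)[:3,3],2))
    for l in("leg","offcut","spindle","mat","board","pad","bin","finished_leg"):
        for d in masks_of(c,l)[:4]:
            p=P[d["mask"]];p=p[~np.isnan(p[:,0])]
            if len(p)<10: print(l,d["conf"],"few");continue
            zt=np.percentile(p[:,2],95)
            r=cv2.minAreaRect((p[:,:2]*1000).astype(np.float32))
            print(l,round(d["conf"],2),np.round(d["rect"]).tolist(),"med",np.round(np.median(p,0),3),"z95",round(zt,3),"rect",np.round(r[0]),np.round(r[1]),round(r[2],1))
cv2.imwrite("pics/a.png",cv2.resize(np.hstack(ims)[...,::-1],(800,300)))
E
```

```text
{'time_s': 0.0, 'q': [-1.433, 0.182, 1.608, 0.0, 1.354, -0.206], 'dq': [-0.0, 0.001, -0.001, 0.001, 0.0, -0.0], 'joint_efforts': [0.001, -44.488, -35.133, -0.0, 0.009, 0.0], 'eef_pos': [0.194, -0.541, 0.23], 'eef_rot': [-0.001, 0.985, 0.171, 0.0], 'wrist_force': [-0.05, 0.541, 0.88], 'torque': [0.029, 0.014, -0.016], 'grasp_force': 0.0, 'opening': 0.999}
top [0.41 0.05 1.26]
offcut 0.92 [171.0, 248.0, 29.0, 57.0] med [0.276 0.287 0.044] z95 0.049 rect [273. 295.] [157.  57.] 12.9
offcut 0.84 [339.0, 227.0, 50.0, 43.0] med [ 0.326 -0.178  0.044] z95 0.049 rect [ 323. -186.] [ 53. 160.] 30.3
offcut 0.6 [168.0, 166.0, 26.0, 55.0] med [0.505 0.299 0.052] z95 0.057 rect [509. 308.] [160.  57.] 7.8
spindle 0.64 [195.0, 161.0, 23.0, 54.0] med [0.522 0.22  0.051] z95 0.056 rect [526. 226.] [158.  54.] 7.0
mat 0.86 [292.0, 157.0, 60.0, 60.0] med [ 0.526 -0.061  0.005] z95 0.009 rect [527. -61.] [160. 170.] 85.6
board 0.89 [381.0, 149.0, 51.0, 93.0] med [ 0.564 -0.293  0.018] z95 0.023 rect [ 549. -314.] [268. 141.] 0.3
pad 0.6 [382.0, 174.0, 42.0, 36.0] med [ 0.481 -0.31   0.023] z95 0.027 re
[... 976 characters left out ...]
9] z95 0.022 rect [ 548. -326.] [171. 260.] 89.5
pad 0.61 [298.0, 147.0, 32.0, 20.0] med [ 0.485 -0.308  0.024] z95 0.026 rect [ 484. -313.] [104. 105.] 6.7
pad 0.38 [161.0, 300.0, 80.0, 49.0] med [0.49  0.397 0.051] z95 0.062 rect [522. 407.] [147.  93.] 1.9
pad 0.33 [279.0, 148.0, 91.0, 40.0] med [ 0.56  -0.267  0.019] z95 0.022 rect [ 548. -310.] [136. 260.] 89.5
bin 0.61 [175.0, 279.0, 167.0, 156.0] med [0.522 0.357 0.039] z95 0.071 rect [543. 263.] [258. 406.] 5.0
bin 0.25 [258.0, 118.0, 23.0, 48.0] med [ 0.607 -0.293  0.081] z95 0.161 rect [ 657. -408.] [ 59. 280.] 24.3
finished_leg 0.82 [260.0, 119.0, 23.0, 52.0] med [ 0.607 -0.293  0.084] z95 0.162 rect [ 675. -474.] [ 55. 414.] 21.1
```

View pics/a.png

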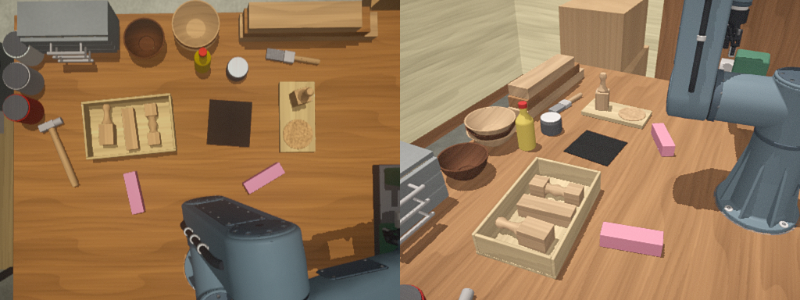

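```bash
python3 - <<'E'
from h import *
for n,box in(("top",(110,110,60,100)),("side",(110,260,110,80))):
    c=camera(n);P=cloud(c);x,y,w,h=box
    if n=="top":
        cv2.imwrite("pics/b.png",cv2.resize(c["image"][115:215,100:240,::-1],(700,500),interpolation=cv2.INTER_CUBIC))
    Q=P[y:y+h,x:x+w].reshape(-1,3)
    m=(Q[:,2]>.057)&(Q[:,2]<.067)&(abs(Q[:,0]-.49)<.06)&(abs(Q[:,1]-.386)<.04)
    p=Q[m];r=cv2.minAreaRect((p[:,:2]*1000).astype(np.float32));print(n,"block",len(p),np.round(p.mean(0),4),[np.round(t,1) for t in r])
    m=(Q[:,2]>.03)&(Q[:,2]<.067)&(abs(Q[:,0]-.58)<.025)&(abs(Q[:,1]-.386)<.03)
    p=Q[m];print("toe",len(p),np.round(p.mean(0),4),p[:,0].max(),p[:,2].max())
    for l in("pad","mat"):
        d=masks_of(c,l)[0];p=P[d["mask"]];print(l,np.nanmedian(p[:,2]),np.nanmean(p,0),[np.round(t,1) for t in cv2.minAreaRect((p[~np.isnan(p[:,0]),:2]*1000).astype(np.float32))])
E
```

```text
top block 489 [0.4868 0.3849 0.0612] [array([490. , 385.7]), array([81.5, 52.5]), np.float64(3.2)]
toe 179 [0.5839 0.387  0.0457] 0.6043397103755838 0.06665849148538583
pad 0.02248066994105591 [ 0.48245849 -0.30947026  0.02249093] [array([ 483.2, -310.3]), array([106.4, 109.6]), np.float64(45.0)]
mat 0.004654395844361892 [ 0.52616943 -0.0610952   0.00462967] [array([526. , -61.4]), array([165.5, 173.4]), np.float64(85.2)]
side block 917 [0.4864 0.386  0.0609] [array([487.6, 384.5]), array([76. , 53.3]), np.float64(2.3)]
toe 489 [0.5895 0.3916 0.0465] 0.6049856794227337 0.06699993632110324
pad 0.01912791466828606 [ 0.54934819 -0.28402051  0.01715407] [array([ 546.8, -322.7]), array([163.6, 259.7]), np.float64(88.9)]
mat 0.005627322298198456 [ 0.52576038 -0.05585506  0.00551947] [array([529.1, -65.9]), array([174.2, 178.2]), np.float64(85.3)]
```

View pics/b.png

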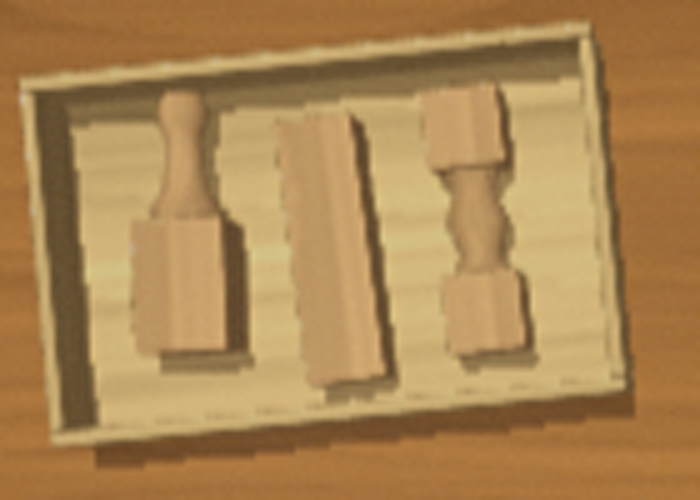

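```bash
cat >> h.py <<'E'
def yaw(o):
    q=np.array(o["eef_rot"]);M=R.from_quat(q[[1,2,3,0]]).as_matrix();return M,np.degrees(np.arctan2(M[1,0],M[0,0]))
def go(o,*ts):
    M,a=yaw(o);print("t",round(o["time_s"],2),"pos",np.round(o["eef_pos"],4),"yaw",round(a,2),"F",np.round(o["wrist_force"],1),"grip",round(float(o["grasp_force"]),1),"open",round(85.4*float(o["opening"]),1))
    for *p,y in ts:
        print(p,y,"->",np.round(M.T@(np.array(p)-o["eef_pos"])/.4,3),round(((a-y+180)%360-180)/180,4))
E
python3 -c "
from h import *
go(get_obs(),(.30,-.2,.23,2),(.4,-.16,.23,2.2),(.4,.1,.2,2))"
```

```text
t 1.2 pos [ 0.1938 -0.5414  0.2313] yaw 19.7 F [-0.2  0.9 -0.5] grip 0.0 open 85.1
[0.3, -0.2, 0.23] 2 -> [ 0.538 -0.714  0.003] 0.0983
[0.4, -0.16, 0.23] 2.2 -> [ 0.807 -0.724  0.003] 0.0972
[0.4, 0.1, 0.2] 2 -> [ 1.026 -1.336  0.078] 0.0983
```

Call:
play_rows:
  plan:
    - [66, [0.8, -0.72, 0.0], 0.097]
    - [66, [0.8, -0.72, 0.0], 0.097]
    - [66, [0.8, -0.72, 0.0], 0.097]
    - [66, [0.8, -0.72, 0.0], 0.097]
    - [66, [0.8, -0.72, 0.0], 0.097]
    - [66, [0.8, -0.72, 0.0], 0.097]
    - [66, [0.8, -0.72, 0.0], 0.097]
    - [66, [0.8, -0.72, 0.0], 0.097]
    - [66, [0.8, -0.72, 0.0], 0.097]
    - [66, [0.8, -0.72, 0.0], 0.097]

```text
time_s: 2.2
eef_pos: [0.3992, -0.1591, 0.2315]
eef_rot: [-0.0, 1.0, 0.022, 0.0]
wrist_force: [-0.4, -1.5, 0.4]
opening: 0.777
grasp_force: 0.0
```

```bash
python3 -c "
from h import *
go(get_obs(),(.45,.2,.23,2.2),(.5,.386,.2,2.2))"
```

```text
t 2.2 pos [ 0.3992 -0.1591  0.2315] yaw 2.53 F [-0.4 -1.5  0.4] grip 0.0 open 66.4
[0.45, 0.2, 0.23] 2.2 -> [ 0.166 -0.891  0.004] 0.0018
[0.5, 0.386, 0.2] 2.2 -> [ 0.312 -1.35   0.08 ] 0.0018
```

Call:
play_rows:
  plan:
    - [66, [0.2, -1.0, 0.0], 0.002]
    - [66, [0.2, -1.0, 0.0], 0.002]
    - [66, [0.2, -1.0, 0.0], 0.002]
    - [66, [0.2, -1.0, 0.0], 0.002]
    - [66, [0.2, -1.0, 0.0], 0.002]
    - [66, [0.2, -1.0, 0.0], 0.002]
    - [66, [0.2, -1.0, 0.0], 0.002]
    - [66, [0.2, -1.0, 0.0], 0.002]
    - [66, [0.2, -1.0, 0.0], 0.002]

```text
time_s: 3.1
eef_pos: [0.4627, 0.2442, 0.2313]
eef_rot: [-0.001, 1.0, 0.018, 0.0]
wrist_force: [-0.1, 0.4, 0.8]
opening: 0.777
grasp_force: 0.0
```

```bash
python3 -c "
from h import *
o=get_obs();c=camera('wrist');P=cloud(c,o)
Q=P.reshape(-1,3)
m=(Q[:,2]>.056)&(Q[:,2]<.067)&(abs(Q[:,0]-.49)<.06)&(abs(Q[:,1]-.386)<.04)
p=Q[m];print(len(p));
if len(p)>20: print(np.median(p,0),[np.round(t,1) for t in cv2.minAreaRect((p[:,:2]*1000).astype(np.float32))])
m=(Q[:,2]>.03)&(Q[:,2]<.067)&(abs(Q[:,0]-.585)<.025)&(abs(Q[:,1]-.386)<.03)
p=Q[m];print('toe',len(p),p.mean(0),p[:,0].max())
m=(Q[:,2]>.045)&(Q[:,2]<.056)&(abs(Q[:,0]-.5)<.02)&(abs(Q[:,1]-.31)<.04)
p=Q[m];print('offcut max y',len(p),p[:,1].max())
go(get_obs(),(.5,.386,.16,2.2),(.5,.386,.018,2.2))"
```

```text
3403
[0.49206664 0.38353037 0.05993304] [array([493.2, 384.5]), array([80. , 52.6]), np.float64(2.5)]
toe 1633 [0.59017095 0.38544791 0.04562969] 0.6073960605690267
offcut max y 1513 0.3246705195616335
t 3.15 pos [0.4626 0.2431 0.2311] yaw 2.09 F [-1.2 -0.  -0.9] grip 0.0 open 66.2
[0.5, 0.386, 0.16] 2.2 -> [ 0.107 -0.354  0.178] -0.0006
[0.5, 0.386, 0.018] 2.2 -> [ 0.107 -0.353  0.533] -0.0006
```

Call:
play_rows:
  plan:
    - [66, [0.112, -0.351, 0.1], 0.0]
    - [66, [0.112, -0.351, 0.1], 0.0]
    - [66, [0.112, -0.351, 0.1], 0.0]
    - [66, [0.112, -0.351, 0.2], 0.0]
    - [66, [0.112, -0.351, 0.3], 0.0]
    - [66, [0.112, -0.351, 0.36], 0.0]
    - [66, [0.112, -0.351, 0.42], 0.0]
    - [66, [0.112, -0.351, 0.48], 0.0]
    - [66, [0.112, -0.351, 0.53], 0.0]
    - [66, [0.112, -0.351, 0.53], 0.0]

```text
time_s: 4.15
eef_pos: [0.501, 0.379, 0.016]
eef_rot: [0.002, 1.0, 0.015, -0.003]
wrist_force: [-1.2, 0.3, -0.1]
opening: 0.771
grasp_force: 0.0
```

Call:
play_rows:
  plan:
    - [40, [0, 0, 0], 0]
    - [40, [0, 0, 0], 0]
    - [40, [0, 0, 0], 0]
    - [40, [0, 0, 0], 0]
    - [40, [0, 0, 0], 0]

```text
time_s: 4.65
eef_pos: [0.5028, 0.3824, 0.0199]
eef_rot: [-0.0, 1.0, 0.017, 0.0]
wrist_force: [0.6, -0.1, -0.4]
opening: 0.602
grasp_force: 62.4
```

Call:
play_rows:
  plan:
    - [40, [0, 0, -0.04], 0]
    - [40, [0, 0, -0.1], 0]
    - [40, [0, 0, -0.18], 0]
    - [40, [0, 0, -0.26], 0]
    - [40, [0, 0, -0.34], 0]
    - [40, [0, 0, -0.34], 0]
    - [40, [0, 0, -0.34], 0]

```text
time_s: 5.35
eef_pos: [0.503, 0.3826, 0.1569]
eef_rot: [-0.001, 1.0, 0.016, 0.001]
wrist_force: [-0.7, 0.4, -2.6]
opening: 0.602
grasp_force: 62.8
```

```bash
python3 -c "
from h import *
go(get_obs(),(.53,-.06,.12,2.0),(.52,-.06,.02,2.0))"
```

```text
t 5.35 pos [0.503  0.3826 0.1569] yaw 1.89 F [-0.7  0.4 -2.6] grip 62.8 open 51.4
[0.53, -0.06, 0.12] 2.0 -> [0.031 1.108 0.091] -0.0006
[0.52, -0.06, 0.02] 2.0 -> [0.005 1.108 0.341] -0.0006
```

Call:
play_rows:
  plan:
    - [40, [0.0, 0.06, 0], 0]
    - [40, [0.0, 0.17, 0], 0]
    - [40, [0.0, 0.29, 0], 0]
    - [40, [0.0, 0.41, 0], 0]
    - [40, [0.0, 0.53, 0], 0]
    - [40, [0, 0.65, 0], 0]
    - [40, [0, 0.76, 0], 0]
    - [40, [0.0, 0.86, 0], 0]
    - [40, [0, 0.94, 0], 0]
    - [40, [0, 1.0, 0], 0]

```text
time_s: 6.35
eef_pos: [0.5142, -0.0194, 0.1536]
eef_rot: [-0.0, 1.0, 0.016, -0.002]
wrist_force: [-0.1, -0.3, -3.0]
opening: 0.601
grasp_force: 63.1
```

Call:
play_rows:
  plan:
    - [40, [0.02, 0.06, 0.05], 0]
    - [40, [0.02, 0.1, 0.1], 0]
    - [40, [0.02, 0.11, 0.16], 0]
    - [40, [0.02, 0.11, 0.22], 0]
    - [40, [0.02, 0.11, 0.28], 0]
    - [40, [0.02, 0.11, 0.32], 0]
    - [40, [0.02, 0.11, 0.335], 0]
    - [40, [0.02, 0.11, 0.345], 0]
    - [40, [0.02, 0.11, 0.345], 0]
    - [40, [0.02, 0.11, 0.345], 0]

```text
time_s: 7.35
eef_pos: [0.5256, -0.0614, 0.0179]
eef_rot: [0.0, 1.0, 0.016, 0.001]
wrist_force: [-0.6, -0.1, -1.2]
opening: 0.601
grasp_force: 63.0
```

```bash
python3 -c "
from h import *
go(get_obs(),(.52,-.06,.0165,2.0))"
```

```text
t 7.35 pos [ 0.5256 -0.0614  0.0179] yaw 1.88 F [-0.6 -0.1 -1.2] grip 63.0 open 51.3
[0.52, -0.06, 0.0165] 2.0 -> [-0.014 -0.004  0.004] -0.0006
```

Call:
play_rows:
  plan:
    - [40, [0, 0, 0.004], 0]
    - [40, [0, 0, 0.004], 0]
    - [70, [0, 0, 0.004], 0]
    - [70, [0, 0, 0.004], 0]
    - [70, [0, 0, 0.004], 0]
    - [70, [0, 0, 0.0], 0]
    - [70, [0, 0, -0.1], 0]
    - [70, [0, 0, -0.2], 0]
    - [70, [0, 0, -0.32], 0]
    - [70, [0, 0, -0.32], 0]

```text
time_s: 8.35
eef_pos: [0.5297, -0.0627, 0.1527]
eef_rot: [0.002, 1.0, 0.017, 0.006]
wrist_force: [1.1, -0.2, 0.5]
opening: 0.821
grasp_force: 0.0
```

```bash
python3 -c "
from h import *
play=[[0]]
o=get_obs();c=camera('wrist');P=cloud(c,o);save(c,'c')
Q=P.reshape(-1,3);Q=Q[(abs(Q[:,0]-.54)<.12)&(abs(Q[:,1]+.06)<.06)]
m=(Q[:,2]>.051)&(Q[:,2]<.065)
p=Q[m&(Q[:,0]<.56)];print(len(p),np.median(p,0),[np.round(t,1) for t in cv2.minAreaRect((p[:,:2]*1000).astype(np.float32))])
m=(Q[:,2]>.02)&(Q[:,0]>.585)
p=Q[m];print('toe',len(p),p.mean(0),p[:,0].max(),p[:,2].max(),p[:,1].min(),p[:,1].max())
for a in np.arange(.55,.63,.006):
  s=Q[(abs(Q[:,0]-a)<.003)&(Q[:,2]>.02)]
  if len(s): print(round(a,3),len(s),np.round([s[:,1].min(),s[:,1].max(),s[:,2].max()],4))
go(get_obs(),(.6145,-.06,.12,2))"
```

```text
4772 [ 0.51626834 -0.06150339  0.05590812] [array([516.6, -61.8]), array([81.3, 51.4]), np.float64(0.3)]
toe 1314 [ 0.6058599  -0.06079686  0.03962192] 0.6250601524523063 0.04568288519084851 -0.07509215222122989 -0.04637660988406092
0.55 6375 [-0.0991 -0.0283  0.2523]
0.556 304 [-0.0813 -0.0409  0.0518]
0.562 306 [-0.0802 -0.0427  0.0498]
0.568 218 [-0.0764 -0.0472  0.0454]
0.574 194 [-0.0733 -0.0489  0.0441]
0.58 180 [-0.0721 -0.0497  0.0424]
0.586 173 [-0.0709 -0.0504  0.0423]
0.592 162 [-0.0707 -0.0511  0.0413]
0.598 167 [-0.0721 -0.0501  0.0419]
0.604 225 [-0.0745 -0.0475  0.0445]
0.61 241 [-0.0751 -0.0474  0.0456]
0.616 242 [-0.0749 -0.0464  0.0457]
0.622 164 [-0.0728 -0.0488  0.0432]
0.628 1 [-0.0624 -0.0624  0.0319]
t 8.4 pos [ 0.5279 -0.0621  0.1495] yaw 1.89 F [ 0.6  1.  -0.3] grip 0.0 open 70.3
[0.6145, -0.06, 0.12] 2 -> [0.216 0.002 0.075] -0.0006
```

View pics/c.png

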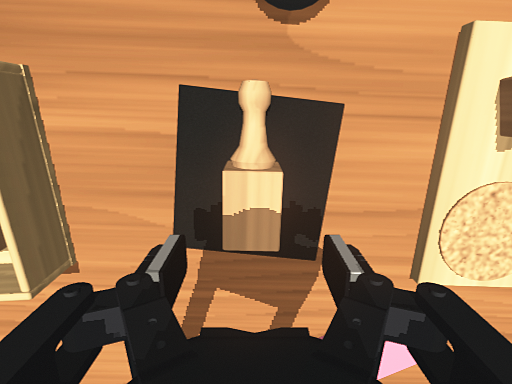

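Call:
play_rows:
  plan:
    - [60, [0.1, 0, 0], 0]
    - [60, [0.2, 0, 0.1], 0]
    - [60, [0.212, 0, 0.17], 0]
    - [60, [0.212, 0, 0.17], 0]
    - [60, [0.212, 0, 0.17], 0]
    - [60, [0.212, 0, 0.17], 0]

```text
time_s: 9.0
eef_pos: [0.6099, -0.0586, 0.0785]
eef_rot: [0.0, 1.0, 0.016, 0.001]
wrist_force: [0.1, -0.5, 0.1]
opening: 0.698
grasp_force: 0.0
```

```bash
python3 -c "
from h import *
go(get_obs(),(.611,-.061,.012,2))
xc,zc=.478,.004
for f in range(12,102,6): print(f,np.round([(138.5*np.cos(np.radians(f))-136)/400, 0, -(138.5*np.sin(np.radians(f))-26)/400],3).tolist())"
```

```text
t 9.0 pos [ 0.6099 -0.0586  0.0785] yaw 1.87 F [ 0.1 -0.5  0.1] grip 0.0 open 59.6
[0.611, -0.061, 0.012] 2 -> [0.002 0.006 0.166] -0.0007
12 [-0.001, 0.0, -0.007]
18 [-0.011, 0.0, -0.042]
24 [-0.024, 0.0, -0.076]
30 [-0.04, 0.0, -0.108]
36 [-0.06, 0.0, -0.139]
42 [-0.083, 0.0, -0.167]
48 [-0.108, 0.0, -0.192]
54 [-0.136, 0.0, -0.215]
60 [-0.167, 0.0, -0.235]
66 [-0.199, 0.0, -0.251]
72 [-0.233, 0.0, -0.264]
78 [-0.268, 0.0, -0.274]
84 [-0.304, 0.0, -0.279]
90 [-0.34, 0.0, -0.281]
96 [-0.376, 0.0, -0.279]
```

Call:
play_rows:
  plan:
    - [60, [0.002, 0.005, 0.06], 0]
    - [60, [0.002, 0.005, 0.11], 0]
    - [60, [0.002, 0.005, 0.15], 0]
    - [60, [0.002, 0.005, 0.165], 0]
    - [60, [0.002, 0.005, 0.165], 0]
    - [15, [0.002, 0.005, 0.165], 0]
    - [15, [0.002, 0.005, 0.165], 0]
    - [15, [0.002, 0.005, 0.165], 0]
    - [15, [0.002, 0.005, 0.165], 0]
    - [15, [0.002, 0.005, 0.165], 0]

```text
time_s: 10.0
eef_pos: [0.6118, -0.0607, 0.0122]
eef_rot: [0.0, 1.0, 0.016, 0.001]
wrist_force: [2.9, -0.0, 1.9]
opening: 0.305
grasp_force: 58.9
```

Call:
play_rows:
  plan:
    - [15, [-0.001, 0, -0.01], 0]
    - [15, [-0.01, 0, -0.045], 0]
    - [15, [-0.016, 0, -0.062], 0]
    - [15, [-0.024, 0, -0.08], 0]
    - [15, [-0.024, 0, -0.08], 0]

```text
time_s: 10.5
eef_pos: [0.6013, -0.0609, 0.0447]
eef_rot: [0.0, 1.0, 0.016, 0.001]
wrist_force: [-0.2, -0.1, -2.0]
opening: 0.306
grasp_force: 59.0
```

```bash
python3 -c "
from h import *
go(get_obs())
c=camera('side');cv2.imwrite('pics/d.png',cv2.resize(c['image'][110:230,180:340,::-1],(800,600),interpolation=cv2.INTER_CUBIC))"
```

```text
t 10.5 pos [ 0.6013 -0.0609  0.0447] yaw 1.87 F [-0.2 -0.1 -2. ] grip 59.0 open 26.1
```

View pics/d.png

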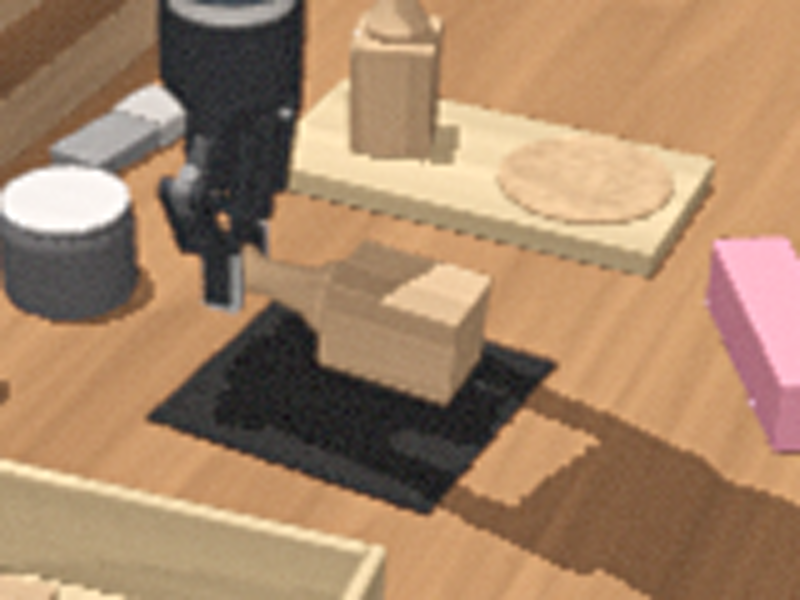

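```bash
cat >> h.py <<'E'
def prof(o,n='wrist',y0=-.061,lo=.42,hi=.62,w=.006):
    c=camera(n);Q=cloud(c,o).reshape(-1,3);Q=Q[(abs(Q[:,1]-y0)<w)&(Q[:,0]>lo)&(Q[:,0]<hi)&(Q[:,2]>.001)]
    for a in np.arange(lo,hi,.01):
        s=Q[abs(Q[:,0]-a)<.005]
        if len(s)>3: print(n,round(a,3),len(s),np.round(np.percentile(s[:,2],[5,50,95]),3))
E
python3 -c "
from h import *
prof(get_obs());prof(None,'side');prof(None,'top')"
```

```text
wrist 0.57 317 [0.068 0.069 0.07 ]
wrist 0.58 423 [0.067 0.069 0.07 ]
wrist 0.59 355 [0.004 0.07  0.074]
wrist 0.6 756 [0.003 0.074 0.076]
wrist 0.61 3823 [0.004 0.124 0.135]
side 0.42 5 [0.001 0.002 0.003]
side 0.43 6 [0.001 0.002 0.003]
side 0.44 10 [0.001 0.002 0.005]
side 0.45 12 [0.004 0.006 0.007]
side 0.46 32 [0.004 0.05  0.079]
side 0.47 20 [0.005 0.032 0.081]
side 0.48 18 [0.003 0.008 0.081]
side 0.49 19 [0.005 0.08  0.082]
side 0.5 18 [0.004 0.044 0.083]
side 0.51 18 [0.005 0.082 0.085]
side 0.52 18 [0.004 0.043 0.084]
side 0.53 19 [0.005 0.083 0.085]
side 0.54 16 [0.005 0.007 0.083]
side 0.55 15 [0.004 0.008 0.076]
side 0.56 146 [0.008 0.247 0.321]
side 0.57 43 [0.005 0.219 0.335]
side 0.58 29 [0.005 0.069 0.325]
side 0.59 30 [0.005 0.072 0.158]
side 0.6 8 [0.005 0.006 0.007]
side 0.61 7 [0.005 0.006 0.007]
top 0.42 5 [0.47  0.508 0.515]
top 0.43 17 [0.466 0.492 0.513]
top 0.44 25 [0.474 0.479 0.503]
top 0.45 32 [0.479 0.483 0.491]
top 0.46 35 [0.482 0.488 0.493]
top 0.47 29 [0.466 0.475 0.492]
top 0.48 33 [0.47  0.474 0.477]
top 0.49 26 [0.472 0.475 0.476]
top 0.55 5 [0.361 0.366 0.373]
top 0.56 108 [0.069 0.304 0.387]
top 0.57 49 [0.067 0.392 0.4  ]
top 0.58 41 [0.066 0.4   0.405]
top 0.59 30 [0.401 0.405 0.408]
top 0.6 31 [0.403 0.405 0.407]
top 0.61 25 [0.401 0.404 0.407]
```

Call:
play_rows:
  plan:
    - [15, [0, 0, 0.03], 0]
    - [15, [0, 0, 0.055], 0]
    - [15, [0, 0, 0.055], 0]
    - [24, [0, 0, 0.055], 0]
    - [24, [0, 0, 0.055], 0]
    - [24, [0, 0, 0.055], 0]

```text
time_s: 11.3
eef_pos: [0.6014, -0.0608, 0.0216]
eef_rot: [0.0, 1.0, 0.016, 0.0]
wrist_force: [0.7, -0.4, -1.5]
opening: 0.303
grasp_force: 59.1
```

Call:
play_rows:
  plan:
    - [25.5, [0, 0, 0], 0]
    - [25.5, [0, 0, 0], 0]
    - [25.5, [0, 0, 0], 0]

```text
time_s: 11.6
eef_pos: [0.6013, -0.0608, 0.0215]
eef_rot: [0.0, 1.0, 0.016, 0.0]
wrist_force: [1.0, -0.4, -2.0]
opening: 0.308
grasp_force: 59.1
```

Call:
play_rows:
  plan:
    - [26.1, [0, 0, 0], 0]
    - [26.1, [0, 0, 0], 0]

```text
time_s: 11.8
eef_pos: [0.6012, -0.0608, 0.0214]
eef_rot: [0.0, 1.0, 0.016, 0.0]
wrist_force: [0.7, 1.0, -1.5]
opening: 0.309
grasp_force: 53.7
```

Call:
play_rows:
  plan:
    - [26.4, [0, 0, 0], 0]
    - [26.4, [0, 0, 0], 0]

```text
time_s: 12.0
eef_pos: [0.6012, -0.0608, 0.0214]
eef_rot: [0.0, 1.0, 0.016, 0.0]
wrist_force: [-0.2, -0.4, -2.0]
opening: 0.307
grasp_force: 44.8
```

Call:
play_rows:
  plan:
    - [26.8, [0, 0, 0], 0]
    - [26.8, [0, 0, 0], 0]

```text
time_s: 12.2
eef_pos: [0.6011, -0.0607, 0.0213]
eef_rot: [0.0, 1.0, 0.016, 0.0]
wrist_force: [0.2, 0.3, -1.1]
opening: 0.317
grasp_force: 33.6
```

Call:
play_rows:
  plan:
    - [27.3, [0, 0, 0], 0]
    - [27.3, [0, 0, 0], 0]
    - [27.3, [0, 0, -0.02], 0]
    - [27.3, [-0.004, 0, -0.04], 0]
    - [27.3, [-0.01, 0, -0.06], 0]
    - [27.3, [-0.018, 0, -0.08], 0]
    - [27.3, [-0.018, 0, -0.08], 0]

```text
time_s: 12.9
eef_pos: [0.5945, -0.0612, 0.0551]
eef_rot: [0.0, 1.0, 0.016, 0.001]
wrist_force: [0.1, 0.9, -0.5]
opening: 0.318
grasp_force: 21.2
```

```bash
python3 -c "
from h import *
go(get_obs());prof(None,'side',lo=.45,hi=.56)"
```

```text
t 12.9 pos [ 0.5945 -0.0612  0.0551] yaw 1.88 F [ 0.1  0.9 -0.5] grip 21.2 open 27.1
side 0.45 4 [0.005 0.007 0.008]
side 0.46 25 [0.004 0.053 0.06 ]
side 0.47 20 [0.004 0.058 0.061]
side 0.48 12 [0.061 0.063 0.065]
side 0.49 10 [0.065 0.067 0.069]
side 0.5 9 [0.068 0.071 0.072]
side 0.51 8 [0.072 0.073 0.075]
side 0.52 15 [0.006 0.077 0.079]
side 0.53 9 [0.004 0.072 0.076]
side 0.54 14 [0.004 0.039 0.075]
side 0.55 53 [0.006 0.253 0.333]
side 0.56 111 [0.069 0.274 0.335]
```

Call:
play_rows:
  plan:
    - [27.3, [-0.02, 0, -0.03], 0]
    - [27.3, [-0.043, 0, -0.059], 0]
    - [27.3, [-0.068, 0, -0.084], 0]
    - [27.3, [-0.096, 0, -0.107], 0]
    - [27.3, [-0.127, 0, -0.127], 0]
    - [27.3, [-0.159, 0, -0.143], 0]
    - [27.3, [-0.193, 0, -0.156], 0]
    - [27.3, [-0.228, 0, -0.165], 0]
    - [27.3, [-0.246, 0, -0.168], 0]
    - [27.3, [-0.246, 0, -0.168], 0]

```text
time_s: 13.95
eef_pos: [0.497, -0.0646, 0.1226]
eef_rot: [0.001, 1.0, 0.016, 0.003]
wrist_force: [2.5, 2.0, 6.8]
opening: 0.328
grasp_force: 21.5
```

```bash
python3 -c "
from h import *
go(get_obs());c=camera('side');cv2.imwrite('pics/e.png',cv2.resize(c['image'][90:210,180:340,::-1],(800,600),interpolation=cv2.INTER_CUBIC))"
```

```text
t 13.95 pos [ 0.497  -0.0646  0.1226] yaw 1.86 F [2.5 2.  6.8] grip 21.5 open 28.0
```

View pics/e.png

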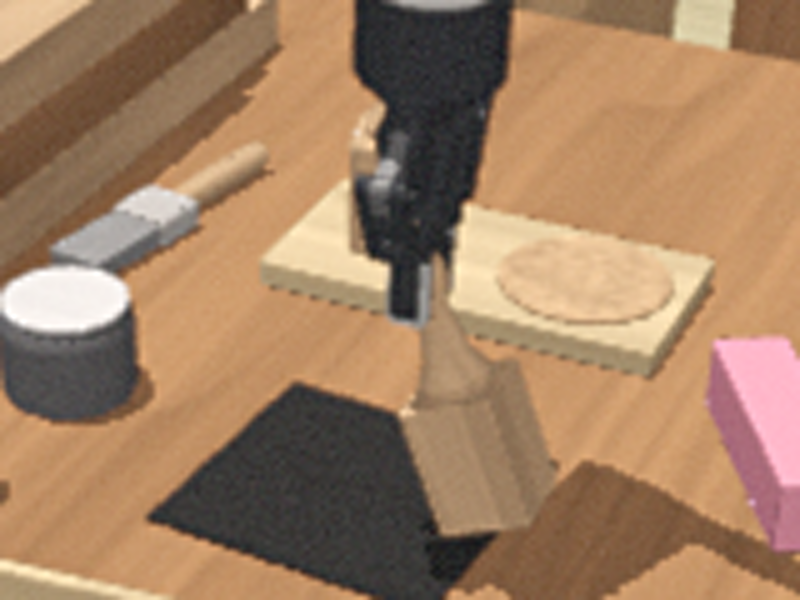

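Call:
play_rows:
  plan:
    - [27.3, [-0.015, 0, -0.004], 0]
    - [27.3, [-0.03, 0, -0.006], 0]
    - [27.3, [-0.047, 0, -0.0075], 0]
    - [27.3, [-0.065, 0, -0.0085], 0]
    - [27.3, [-0.083, 0, -0.008], 0]
    - [27.3, [-0.1, 0, -0.006], 0]
    - [27.3, [-0.115, 0, -0.004], 0]
    - [27.3, [-0.122, 0, -0.002], 0]
    - [27.3, [-0.122, 0, -0.002], 0]

```text
time_s: 14.9
eef_pos: [0.4476, -0.0661, 0.1231]
eef_rot: [0.0, 1.0, 0.016, 0.001]
wrist_force: [-1.2, 2.3, 12.5]
opening: 0.32
grasp_force: 22.0
```

```bash
python3 -c "
from h import *
go(get_obs());c=camera('side');cv2.imwrite('pics/f.png',cv2.resize(c['image'][90:210,180:340,::-1],(800,600),interpolation=cv2.INTER_CUBIC))
P=cloud(c).reshape(-1,3)
p=P[(abs(P[:,0]-.445)<.06)&(abs(P[:,1]+.061)<.05)&(P[:,2]>.012)&(P[:,2]<.11)]
for z in np.arange(.015,.11,.01):
  s=p[abs(p[:,2]-z)<.005]
  if len(s): print(round(z,3),len(s),np.round([s[:,0].min(),s[:,0].max(),s[:,1].min(),s[:,1].max()],3))"
```

```text
t 14.9 pos [ 0.4476 -0.0661  0.1231] yaw 1.87 F [-1.2  2.3 12.5] grip 22.0 open 27.4
0.015 57 [ 0.415  0.466 -0.086 -0.036]
0.025 79 [ 0.415  0.466 -0.087 -0.035]
0.035 74 [ 0.416  0.468 -0.085 -0.036]
0.045 75 [ 0.416  0.467 -0.085 -0.036]
0.055 81 [ 0.418  0.468 -0.093 -0.035]
0.065 84 [ 0.417  0.468 -0.09  -0.037]
0.075 85 [ 0.418  0.469 -0.088 -0.036]
0.085 130 [ 0.418  0.47  -0.092 -0.037]
0.095 77 [ 0.426  0.462 -0.077 -0.041]
0.105 36 [ 0.433  0.457 -0.068 -0.052]
```

View pics/f.png

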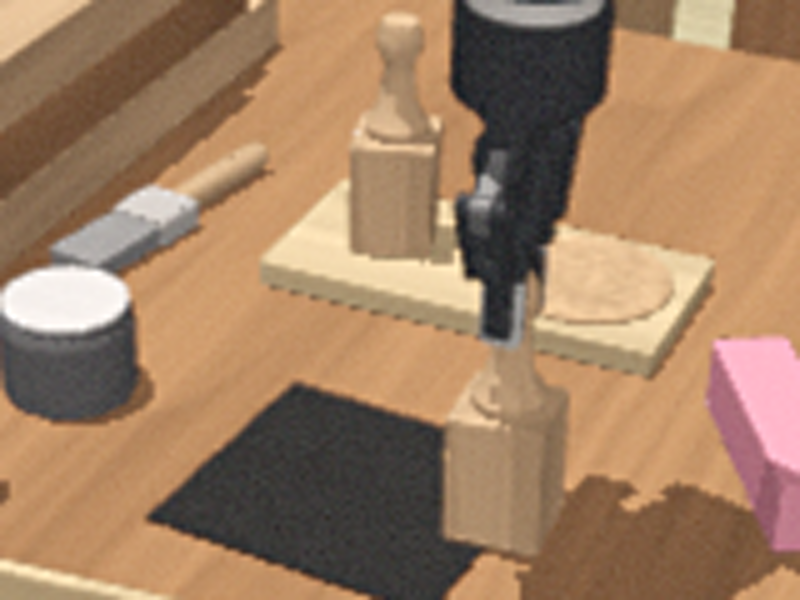

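Call:
play_rows:
  plan:
    - [15, [0, 0, 0], 0]
    - [15, [0, 0, 0], 0]
    - [15, [0, 0, -0.03], 0]
    - [15, [0, 0, -0.08], 0]
    - [15, [0, 0, -0.13], 0]
    - [15, [0, 0, -0.16], 0]
    - [15, [0, 0, -0.16], 0]
    - [15, [0, 0, -0.16], 0]

```text
time_s: 15.75
eef_pos: [0.4463, -0.0657, 0.1848]
eef_rot: [-0.0, 1.0, 0.016, -0.0]
wrist_force: [0.1, -0.0, -2.1]
opening: 0.31
grasp_force: 59.3
```

```bash
cat >> h.py <<'E'
def slices(cx,cy,z0,z1,n='side'):
    P=cloud(camera(n)).reshape(-1,3)
    p=P[(abs(P[:,0]-cx)<.06)&(abs(P[:,1]-cy)<.06)&(P[:,2]>z0)&(P[:,2]<z1)]
    for z in np.arange(z0,z1,.01):
        s=p[abs(p[:,2]-z-.005)<.005]
        if len(s): print(n,round(z+.005,3),len(s),np.round([s[:,0].min(),s[:,0].max(),s[:,1].min(),s[:,1].max()],3))
    print("zmin",p[:,2].min())
E
python3 -c "
from h import *
o=get_obs();go(o,(.482,-.31,o['eef_pos'][2],2),(.482,-.31,.142,1));slices(.445,-.061,.03,.16)"
```

```text
t 15.75 pos [ 0.4463 -0.0657  0.1848] yaw 1.88 F [ 0.1 -0.  -2.1] grip 59.3 open 26.5
[0.482, -0.31, np.float64(0.184763354773691)] 2 -> [ 0.069  0.613 -0.   ] -0.0007
[0.482, -0.31, 0.142] 1 -> [0.069 0.613 0.107] 0.0049
side 0.065 6 [ 0.431  0.46  -0.042 -0.039]
side 0.075 72 [ 0.409  0.46  -0.084 -0.035]
side 0.085 93 [ 0.409  0.461 -0.086 -0.034]
side 0.095 81 [ 0.409  0.461 -0.084 -0.035]
side 0.105 90 [ 0.41   0.462 -0.084 -0.035]
side 0.115 89 [ 0.412  0.462 -0.084 -0.035]
side 0.125 88 [ 0.412  0.463 -0.085 -0.034]
side 0.135 89 [ 0.412  0.463 -0.084 -0.036]
side 0.145 146 [ 0.414  0.467 -0.092 -0.036]
side 0.155 76 [ 0.422  0.458 -0.073 -0.044]
zmin 0.06730878193281131
```

Call:
play_rows:
  plan:
    - [15, [0.01, 0.05, 0], 0]
    - [15, [0.025, 0.14, 0], 0]
    - [15, [0.04, 0.24, 0], 0]
    - [15, [0.055, 0.34, 0], 0]
    - [15, [0.07, 0.44, 0], 0]
    - [15, [0.085, 0.53, 0], 0]
    - [15, [0.095, 0.59, 0], 0]
    - [15, [0.1, 0.629, 0], 0]
    - [15, [0.1, 0.629, 0], 0]
    - [15, [0.1, 0.629, 0], 0]

```text
time_s: 16.8
eef_pos: [0.4945, -0.3149, 0.1842]
eef_rot: [-0.001, 1.0, 0.016, -0.001]
wrist_force: [-0.5, -0.3, -2.2]
opening: 0.305
grasp_force: 59.5
```

Call:
play_rows:
  plan:
    - [15, [0, 0, 0.03], 0]
    - [15, [0, 0, 0.06], 0]
    - [15, [0, 0, 0.085], 0]
    - [15, [0, 0, 0.09], 0]
    - [15, [0, 0, 0.09], 0]
    - [15, [0, 0, 0.09], 0]

```text
time_s: 17.4
eef_pos: [0.4952, -0.3161, 0.1496]
eef_rot: [0.0, 1.0, 0.016, 0.0]
wrist_force: [0.5, -0.7, -1.9]
opening: 0.307
grasp_force: 59.5
```

```bash
python3 -c "
from h import *
go(get_obs());slices(.4825,-.31,.025,.12);slices(.4825,-.31,.025,.12,'top')
c=camera('side');cv2.imwrite('pics/g.png',cv2.resize(c['image'][80:200,220:380,::-1],(800,600),interpolation=cv2.INTER_CUBIC))"
```

```text
t 17.4 pos [ 0.4952 -0.3161  0.1496] yaw 1.89 F [ 0.5 -0.7 -1.9] grip 59.5 open 26.2
side 0.03 63 [ 0.428  0.534 -0.354 -0.259]
side 0.04 56 [ 0.457  0.509 -0.34  -0.284]
side 0.05 61 [ 0.458  0.51  -0.339 -0.285]
side 0.06 62 [ 0.459  0.51  -0.338 -0.285]
side 0.07 65 [ 0.459  0.512 -0.336 -0.285]
side 0.08 64 [ 0.46   0.511 -0.335 -0.286]
side 0.09 60 [ 0.461  0.514 -0.334 -0.286]
side 0.1 72 [ 0.462  0.514 -0.335 -0.284]
side 0.11 90 [ 0.462  0.515 -0.343 -0.287]
side 0.12 27 [ 0.47   0.507 -0.318 -0.291]
zmin 0.02500516660984864
top 0.03 62 [ 0.432  0.532 -0.332 -0.255]
top 0.04 26 [ 0.457  0.506 -0.307 -0.285]
top 0.05 19 [ 0.457  0.508 -0.297 -0.286]
top 0.06 19 [ 0.459  0.507 -0.3   -0.286]
top 0.07 26 [ 0.459  0.509 -0.301 -0.286]
top 0.08 21 [ 0.461  0.51  -0.29  -0.286]
top 0.09 27 [ 0.461  0.507 -0.298 -0.286]
top 0.1 31 [ 0.463  0.513 -0.316 -0.286]
top 0.11 50 [ 0.462  0.511 -0.315 -0.288]
top 0.12 7 [ 0.475  0.486 -0.303 -0.296]
zmin 0.025050021488647545
```

View pics/g.png

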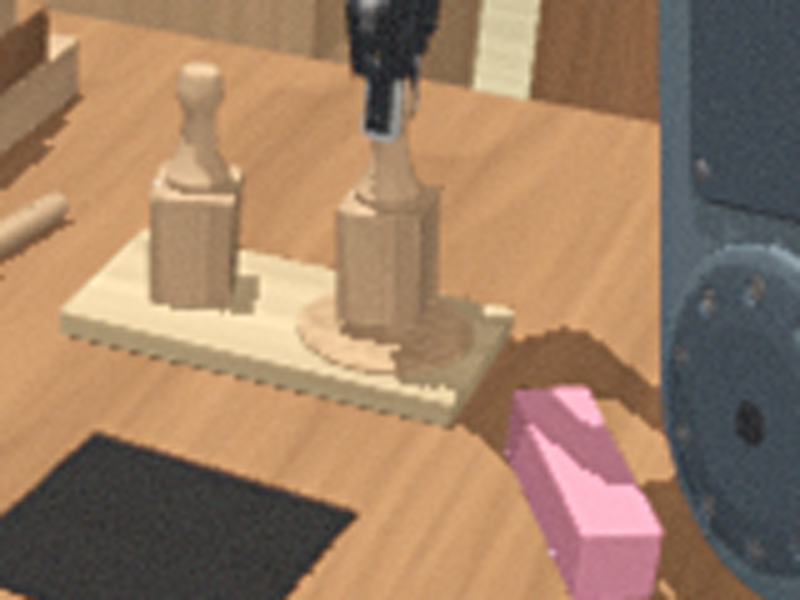

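Call:
play_rows:
  plan:
    - [15, [0, 0, 0.01], 0]
    - [15, [0, 0, 0.018], 0]
    - [15, [0, 0, 0.018], 0]
    - [15, [0, 0, 0.018], 0]

```text
time_s: 17.95
eef_pos: [0.4951, -0.3161, 0.1423]
eef_rot: [0.0, 1.0, 0.016, 0.0]
wrist_force: [-0.6, -0.0, 1.8]
opening: 0.307
grasp_force: 59.8
```

Call:
play_rows:
  plan:
    - [15, [0, 0, 0.003], 0]
    - [15, [0, 0, 0.003], 0]
    - [15, [0, 0, 0.003], 0]

```text
time_s: 18.25
eef_pos: [0.4956, -0.3164, 0.1423]
eef_rot: [0.001, 1.0, 0.016, 0.001]
wrist_force: [-1.3, 2.7, 6.3]
opening: 0.304
grasp_force: 60.4
```

Call:
play_rows:
  plan:
    - [27.3, [0, 0, 0], 0]
    - [27.3, [0, 0, 0], 0]
    - [27.3, [-0.006, 0, 0.001], 0]
    - [27.3, [-0.012, 0, 0.002], 0]
    - [27.3, [-0.018, 0, 0.003], 0]
    - [27.3, [-0.022, 0, 0.003], 0]
    - [27.3, [-0.022, 0, 0.003], 0]

```text
time_s: 18.95
eef_pos: [0.4867, -0.3167, 0.1409]
eef_rot: [0.001, 1.0, 0.016, 0.001]
wrist_force: [-1.9, 1.6, 6.2]
opening: 0.316
grasp_force: 21.7
```

```bash
python3 -c "
from h import *
go(get_obs());slices(.4825,-.31,.025,.12)"
```

```text
t 18.95 pos [ 0.4867 -0.3167  0.1409] yaw 1.87 F [-1.9  1.6  6.2] grip 21.7 open 27.0
side 0.03 107 [ 0.433  0.533 -0.347 -0.255]
side 0.04 58 [ 0.457  0.508 -0.337 -0.285]
side 0.05 56 [ 0.457  0.506 -0.336 -0.285]
side 0.06 63 [ 0.457  0.507 -0.344 -0.284]
side 0.07 58 [ 0.457  0.508 -0.343 -0.284]
side 0.08 62 [ 0.458  0.509 -0.337 -0.283]
side 0.09 61 [ 0.458  0.508 -0.335 -0.286]
side 0.1 96 [ 0.457  0.512 -0.346 -0.286]
side 0.11 52 [ 0.465  0.503 -0.32  -0.293]
side 0.12 18 [ 0.47   0.496 -0.315 -0.298]
zmin 0.025010318289914513
```

Call:
play_rows:
  plan:
    - [28.2, [0, 0, 0], 0]
    - [28.8, [0, 0, 0], 0]
    - [30, [0, 0, 0], 0]
    - [33, [0, 0, 0], 0]
    - [40, [0, 0, 0], 0]
    - [50, [0, 0, 0], 0]
    - [60, [0, 0, 0], 0]
    - [66, [0, 0, 0], 0]
    - [66, [0, 0, 0], 0]

```text
time_s: 19.9
eef_pos: [0.4862, -0.3163, 0.1397]
eef_rot: [0.0, 1.0, 0.016, -0.0]
wrist_force: [-0.5, 0.0, -0.8]
opening: 0.772
grasp_force: 0.0
```

```bash
python3 -c "
from h import *
go(get_obs());slices(.4825,-.31,.03,.12)"
```

```text
t 19.9 pos [ 0.4862 -0.3163  0.1397] yaw 1.88 F [-0.5  0.  -0.8] grip 0.0 open 65.9
side 0.035 63 [ 0.457  0.508 -0.345 -0.284]
side 0.045 54 [ 0.457  0.506 -0.336 -0.286]
side 0.055 59 [ 0.456  0.507 -0.333 -0.283]
side 0.065 61 [ 0.456  0.508 -0.34  -0.284]
side 0.075 61 [ 0.457  0.508 -0.337 -0.284]
side 0.085 61 [ 0.457  0.51  -0.333 -0.284]
side 0.095 97 [ 0.457  0.511 -0.34  -0.284]
side 0.105 51 [ 0.46   0.506 -0.333 -0.288]
side 0.115 45 [ 0.468  0.499 -0.321 -0.296]
zmin 0.030055530844271705
```

Standing free; I'll retreat straight up and check.

Call:
play_rows:
  plan:
    - [66, [0, 0, -0.04], 0]
    - [66, [0, 0, -0.1], 0]
    - [66, [0, 0, -0.18], 0]
    - [66, [0, 0, -0.28], 0]
    - [66, [0, 0, -0.38], 0]
    - [66, [0, 0, -0.4], 0]
    - [66, [0, 0, -0.4], 0]
    - [66, [0, 0, -0.4], 0]

```text
time_s: 20.75
eef_pos: [0.4857, -0.3158, 0.2983]
eef_rot: [-0.001, 1.0, 0.016, -0.001]
wrist_force: [-0.6, 0.5, -0.0]
opening: 0.777
grasp_force: 0.0
```

```bash
python3 -c "
from h import *
go(get_obs());slices(.4825,-.31,.03,.18);c=camera('side');cv2.imwrite('pics/i.png',cv2.resize(c['image'][...,::-1],(800,600)))"
```

```text
t 20.75 pos [ 0.4857 -0.3158  0.2983] yaw 1.88 F [-0.6  0.5 -0. ] grip 0.0 open 66.4
side 0.035 62 [ 0.457  0.509 -0.34  -0.283]
side 0.045 61 [ 0.456  0.506 -0.331 -0.283]
side 0.055 54 [ 0.456  0.507 -0.331 -0.285]
side 0.065 62 [ 0.457  0.508 -0.341 -0.285]
side 0.075 61 [ 0.457  0.509 -0.337 -0.284]
side 0.085 59 [ 0.457  0.509 -0.333 -0.283]
side 0.095 100 [ 0.456  0.51  -0.345 -0.284]
side 0.105 56 [ 0.458  0.506 -0.334 -0.284]
side 0.115 42 [ 0.468  0.498 -0.322 -0.294]
side 0.125 26 [ 0.473  0.493 -0.318 -0.301]
side 0.135 27 [ 0.474  0.493 -0.318 -0.303]
side 0.145 17 [ 0.475  0.493 -0.314 -0.303]
side 0.155 24 [ 0.47   0.496 -0.314 -0.302]
side 0.165 39 [ 0.47   0.496 -0.319 -0.3  ]
side 0.175 21 [ 0.473  0.493 -0.324 -0.304]
zmin 0.030171028535914246
```

View pics/i.png

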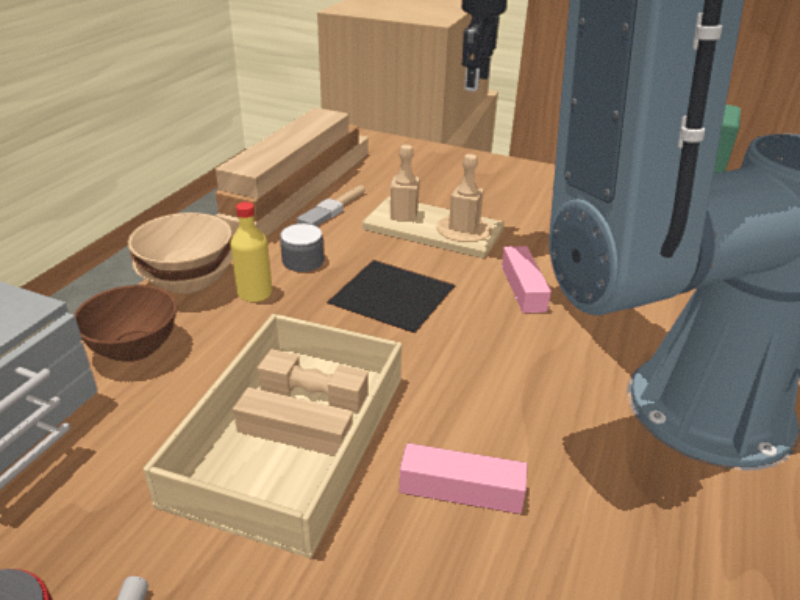

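The leg stands upright on the pad at (466,210), the finished leg at (405,190) has not moved, and the offcut and spindle are still in the bin.

```bash
python3 -c "
from bench import *
print(hand_in())"
```

```text
the job is handed in; nothing more can be done
None
```

I stood the sofa leg upright on its square end on the cork pad, with its foot about 1–2 mm from the pad's centre by the side camera, and handed the job in at about 21 s. The hand-in call returned no verdict.

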